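# Coffee filter cone into the pot

## Task

Get the coffee pot ready for brewing: pick up the large steel filter cone by its grip and lower it (do not drop it) into the funnel mouth of the large coffee pot, so that it sits upright and fully home, then let go. Keep the pot standing on the worktop, and leave the small tea strainer and the small milk jug where they stand.

Things in the scene. Friction and masses are not known exactly. Their poses are not given: they have to be found in the camera images.
- filter_cone: Large steel filter cone, loose, 0.2 kg, standing on its narrow end: hollow, outside diameter 40 at the foot, 90 at 60 mm up, rim flange 95. Above the rim, on two wires, a straight black grip bar 56 long, 12 wide, 16 high, its centre 95 mm above the foot (top at 103). Origin: centre of the foot; z: its axis, up; x: along the bar (fingers close on it along y).
- coffee_pot: Large white porcelain coffee pot, loose, 0.75 kg, 120 high, belly diameter 120, neck inside 45 at 78 up, then a funnel mouth with the cone's taper, inside 79 at the rim. Origin: centre of the underside; z up through the mouth. Spout at +x (95 out, 88 high), handle at -x (96 out, 86 high); any yaw. Cone home: its foot 73 and its bar's centre 168 above the origin, its rim 15 above the pot's.
- milk_jug: Small white porcelain milk jug, loose, not needed: the pot's shape at 0.6 of its size (72 mm high, belly diameter 72), handle at -x, no spout. Origin: centre of the underside. Jug and pot may have changed places.
- tea_strainer: Small steel tea strainer, loose, not needed: the filter cone's shape at 0.58 of its size (61 mm high overall, rim diameter 55). Origin: centre of its foot. Strainer and cone may have changed places.
Not all that is in view belongs to the job. What is shaped like the filter_cone but orange is not meant.

How it is judged:
On the way:
1. the filter cone is lowered into the pot's mouth while the fingers still hold it (foot less than 100 mm above the pot's underside, within 20 mm of its axis) (horizontal distance between filter_cone and coffee_pot below 0.02 m and z of filter_cone in the frame of coffee_pot between 0.055 and 0.1 m and contact force between the fingers and filter_cone above 0.5 N), for 0.1 s.
At the end, for the whole second after the job is handed in: Filter cone in the pot's mouth: axes within 10 mm, foot 60 to 80 mm above the pot's underside (home: 73), tilt under 10 degrees; pot upright on the worktop (within 6 degrees); both at rest; tea strainer and milk jug within 30 mm of their starts (horizontal distance between filter_cone and coffee_pot below 0.01 m and z of filter_cone in the frame of coffee_pot between 0.06 and 0.08 m and angle between filter_cone's own z axis and vertical below 0.175 rad and angle between coffee_pot's own z axis and vertical below 0.1 rad and height (world z) of coffee_pot below 0.01 m and linear speed of each of filter_cone, coffee_pot below 0.02 m/s and distance of each of milk_jug, tea_strainer from where it was at the start of the episode below 0.03 m); the robot touches nothing.
It fails at once if the coffee pot is tipped by more than 20 degrees (angle between coffee_pot's own z axis and vertical above 0.35 rad).
It fails at once if the milk jug or the tea strainer is moved by more than 30 mm (distance of any of milk_jug, tea_strainer from where it was at the start of the episode above 0.03 m).
It also fails if it takes over 40 s, if anything falls off the work surface, if the arm or the gripper's body presses on something with over 40 N, if the wrist force passes 120 N, or if a joint passes its speed limit or range.

## Robot

A 7-joint arm with a two-finger parallel gripper is mounted at the origin on the work surface. World frame = base frame: x ahead of the robot, y to its left, z up, the work surface at z = 0. Lengths are in m, angles in rad, forces in N, time in s.
With the tool pointing down it reaches from about 0.425 to 0.925 m from the base axis. Payload 6.8 kg.
Tool frame: the origin (TCP) lies on the centre line of the jaws, within the pads' length; the fingertips stand bot.tip_reach ahead of it and the grasp point (between the pads) lies 3 mm ahead of it (bot.tip_reach is the distance from the TCP to the fingertips, in m); z points along the fingers, y is the line along which they close (so a half turn about z gives the same grasp; the last joint's range is limited). The gripper opens to 85 mm and grips with 20 to 120 N. Pads are 22 mm wide; open, the fingers measure 114 mm over their backs; the gripper's body (76 mm by 85 mm) begins 54 mm behind the grasp point. The pads swing forward as they close: fully open they stand 13 mm farther back than shut.
Start: joints at [-0.108, 0.477, 0.022, 1.555, -0.011, 1.109, -0.083], TCP at [0.675, 0, 0.253] pointing down, gripper open.
Joint ranges: [-2.96, 2.96], [-0.34, 2.1], [-1.41, 1.46], [0.24, 2.44], [-1.37, 4.51], [0.17, 1.92], [-2.96, 2.96]. Speed limits (rad/s): [2.39, 2.39, 3.14, 3.14, 3.14, 3.14, 3.14].

## Interface

Orientations are given as a unit quaternion [w, x, y, z].
In Python, from station import bot gives the robot as it stands.
- The arm moves only by the tool jog_arm, never from a script. Its argument "deltas" is a list of rows, each a list of 7 numbers: the shift along the world's x, y, z in m, then the turn, a rotation vector about the world's x, y, z in rad, then the opening, from 0 (shut) to 1 (fully open). In form: [[x, y, z, rx, ry, rz, grip], ...]. A call has 1 to 10 rows; each row shifts and turns the commanded pose from where the row before left it; what a row does not reach is not made up. A row lasts 1/10 s, in which the tool goes at most 50 mm and 8.59 degrees, less where a joint would pass 70% of its speed; a pose out of reach is approached as far as the arm can. A call with a gripper value outside its range is refused whole. The fingers move at their own pace and stop on an object; "newtons" is the grip in N (left out, the last holds). Time passes only in rows, so rows that do not move let the fingers close. It gives the time, the measured TCP pose, the force, the opening and the grip force at its end, in the units of the state.
- bot.get_obs(): the state, without advancing time (a new reading comes with each control period).
- bot.read_camera(name): name is "scene" or "side" or "wrist"; returns a dict with "img" (480x640x3 uint8, red, green, blue), "K" (3x3 intrinsics, pixels), "eye" and "attitude" of the camera in the world. Camera axes: x right, y down, z forward; pixel columns grow to the right and rows downward; lengths in m; the calibration is good to about 2 mm. A picture is of the moment at which its call begins. There is no depth.
- bot.hand_in(): hands the job in; it is judged then, once.
The state is a dict: "t": time; "q": joint angles; "joint_vel": joint speeds; "joint_torque": joint torques, N m; "eef_pos": TCP position; "tool_rot": TCP orientation; "contact_force": force on the tool from outside, world axes, zero at the start; "torque": the same for the moment, N m; "gripper_width": opening from 0.0 (shut) to 1.0 (fully open); "grasp_force": force on a finger pad.
Only numpy, scipy, OpenCV 4.12 (cv2) and the standard library are available. Lean on these libraries where they do the work, as an engineer would, in place of code of your own. Each camera call takes 0.05 s, during which the arm holds its last target. There are 200 camera calls.

## Working session

There is one attempt and no reset: what is moved stays moved. The work goes in short steps, Python scripts to look and compute and a tool call to move; the robot and the scene stay as the last step left them, time stands still between calls to the robot, and variables do not carry over. Pictures are saved under pics/ and viewed, at most 10 in all, crops included, and the job is handed in when it is done.

Besides the shell and the picture viewer there is one more tool, called as name([rows], argument=value, ...), one row to a line, values as JSON. jog_arm: Moves the arm, as the interface text tells. Its arguments: {"type":"object","properties":{"deltas":{"type":"array"},"newtons":{"type":"number"}},"required":["deltas"]}

```bash
mkdir -p pics
cat > h.py <<'E'
import numpy as np, cv2, json
from station import bot
from scipy.spatial.transform import Rotation as R
def snap(name,fn):
    c=bot.read_camera(name); cv2.imwrite(f'pics/{fn}.png',c['img'][:,:,::-1])
    np.savez(f'pics/{fn}.npz',**{k:np.array(c[k]) for k in('img','K','eye','attitude')}); return c
def load(fn): return dict(np.load(f'pics/{fn}.npz'))
def rot(c):
    a=np.array(c['attitude']); return a if a.shape==(3,3) else R.from_quat(a[[1,2,3,0]]).as_matrix()
def ray(c,u,v):
    d=rot(c)@np.linalg.inv(c['K'])@np.array([u,v,1.]); return np.array(c['eye']),d/np.linalg.norm(d)
def onz(c,u,v,z):
    e,d=ray(c,u,v); return e+d*(z-e[2])/d[2]
def tri(c1,p1,c2,p2):
    e1,d1=ray(c1,*p1);e2,d2=ray(c2,*p2)
    s=np.linalg.lstsq(np.stack([d1,-d2],1),e2-e1,rcond=None)[0]
    a=e1+s[0]*d1;b=e2+s[1]*d2; return (a+b)/2,np.linalg.norm(a-b)
def proj(c,p):
    q=c['K']@(rot(c).T@(np.array(p)-c['eye'])); return q[:2]/q[2]
E
python3 - <<'E'
from h import *
for n in('scene','side','wrist'):
    c=snap(n,n+'0'); print(n,c['eye'],c['attitude'],c['K'][0],c['K'][1])
print(bot.tip_reach,bot.get_obs())
a=cv2.imread('pics/scene0.png');b=cv2.imread('pics/side0.png')
E
```

```text
scene [1.27415373 0.19207664 0.70487488] [-0.24250275  0.54261158  0.72793801 -0.34186451] [438.29932065   0.         322.45660151] [  0.         438.29932065 237.54534959]
side [ 0.46508497 -0.74599509  0.4666091 ] [-0.49739224  0.86372815 -0.07277685  0.03575139] [468.00303786   0.         319.61588394] [  0.         468.00303786 246.61874652]
wrist [0.6751705  0.0790404  0.37209406] [ 1.56920701e-01  9.87610844e-01 -2.12961637e-04 -8.17777294e-04] [354.86272855   0.         315.93569019] [  0.         354.86272855 240.7987345 ]
0.022 {'t': 0.15, 'q': array([-0.10808811,  0.47760162,  0.02233732,  1.55618966, -0.01149774,
        1.10928676, -0.08310132]), 'joint_vel': array([-3.28596678e-03,  4.87058037e-05,  1.45661745e-03, -2.59761286e-03,
       -9.60900469e-04,  8.09248004e-04,  1.51589284e-03]), 'joint_torque': array([ 1.55385478e-03, -5.96924365e+01,  1.60940632e+00, -2.81490952e+01,
        1.26662746e-02,  6.56643446e-03,  5.58682734e-05]), 'eef_pos': array([ 6.74592540e-01, -5.05862724e-06,  2.52569266e-01]), 'tool_rot': array([-4.46451463e-04,  7.07101582e-01,  7.07111655e-01, -5.11202713e-04]), 'contact_force': array([-0.3023961 , -0.9365145 , -0.39040463]), 'torque': array([ 0.01152743, -0.00788586,  0.00405893]), 'grasp_force': 0.0, 'gripper_width': 1.0035343924339684}
```

View pics/scene0.png

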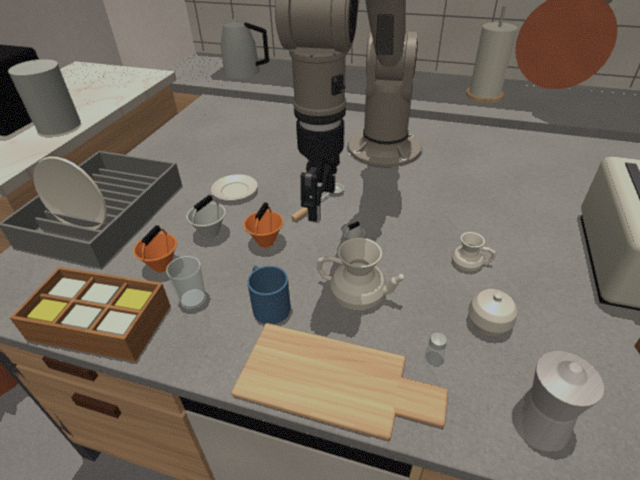

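View pics/side0.png

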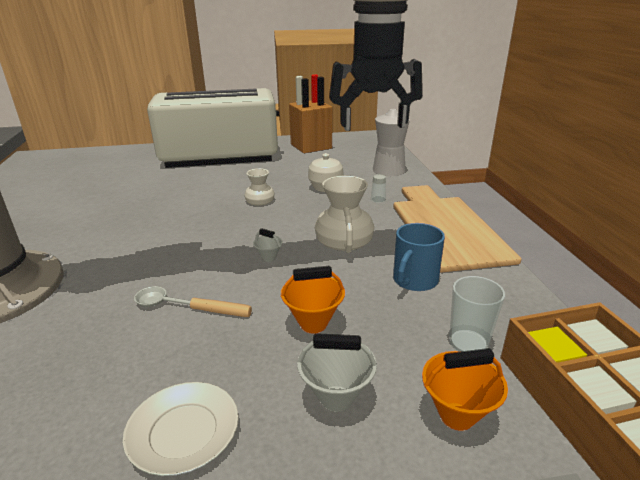

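Scene view: the grey cone is at (206,218) with its bar at (203,203), and in the side view it is at (338,380) with its bar at (337,342).

- **Other cone shapes:** two orange cones, scene (157,250) and (264,228), and the small strainer, scene (353,232) / side (267,245).
- **Pots:** the large pot is at scene (358,270) / side (345,215), and the small jug, without a spout, is at scene (472,252) / side (259,188).
- **Choice:** the large grey steel cone and the large pot fit the description. I'll measure and confirm them in one crop.

```bash
cat > m.py <<'E'
from h import *
s=load('scene0');d=load('side0')
def bar(c,x0,y0,x1,y1):
    g=c['img'][y0:y1,x0:x1].max(2); m=(g<45).astype(np.uint8)
    n,l,st,ce=cv2.connectedComponentsWithStats(m); i=1+np.argmax(st[1:,4])
    r=cv2.minAreaRect(np.argwhere(l==i)[:,::-1].astype(np.float32))
    b=cv2.boxPoints(r)+[x0,y0]; e=[np.linalg.norm(b[0]-b[1]),np.linalg.norm(b[1]-b[2])]
    ends=((b[0]+b[3])/2,(b[1]+b[2])/2) if e[0]>e[1] else ((b[0]+b[1])/2,(b[2]+b[3])/2)
    return ce[i]+[x0,y0],sorted(ends,key=lambda p:p[0]),st[i,4]
for nm,bs,bd in(('cone',(185,190,222,218),(305,325,370,358)),('strainer',(340,215,366,245),(255,225,280,242))):
    a=bar(s,*bs);b=bar(d,*bd);print(nm,a,b)
    print(tri(s,a[0],d,b[0]))
    for i in(0,1):
        for j in (0,1): print(i,j,tri(s,a[1][i],d,b[1][j]))
A=s['img'][170:320,140:420,::-1];B=d['img'][160:420,220:420,::-1]
A=cv2.resize(A,None,fx=1.6,fy=1.6,interpolation=2);A=cv2.resize(A,(448,240));B=cv2.resize(B,(346,450))
o=np.zeros((450,794,3),np.uint8);o[:240,:448]=A;o[:,448:]=B;cv2.imwrite('pics/crop.png',o)
E
python3 m.py
```

```text
cone (array([203.01941748, 202.70873786]), [array([195.68077278, 208.30384541]), array([210.70384789, 196.6192317 ])], np.int32(103)) (array([336.69387755, 341.55102041]), [array([312.92996216, 340.12062073]), array([360.24513626, 343.07781982])], np.int32(637))
(array([ 0.54880096, -0.33894554,  0.09624393]), np.float64(0.0024659208569930416))
0 0 (array([ 0.53841133, -0.34738579,  0.09046991]), np.float64(0.04780013667256478))
0 1 (array([ 0.57459377, -0.34496603,  0.09603324]), np.float64(0.0003615170310453673))
1 0 (array([ 0.52184157, -0.33269212,  0.09697803]), np.float64(0.002709663276554861))
1 1 (array([ 0.55892619, -0.33157009,  0.10404414]), np.float64(0.04380014657822048))
strainer (array([353.48888889, 225.08888889]), [array([349.10000372, 227.20000029]), array([358.30000401, 222.60000062])], np.int32(45)) (array([266.36842105, 232.92105263]), [array([259.67924547, 231.12264156]), array([272.62264061, 234.82075405])], np.int32(76))
(array([0.48672162, 0.01504127, 0.05721212]), np.float64(0.0018485347488088426))
0 0 (array([0.48150243, 0.00865984, 0.0566099 ]), np.float64(0.02244754234459073))
0 1 (array([0.49729896, 0.00691776, 0.05687755]), np.float64(0.0011094069822749093))
1 0 (array([0.47493331, 0.0237781 , 0.05751313]), np.float64(0.0017489642083006272))
1 1 (array([0.49121915, 0.02162188, 0.05806766]), np.float64(0.019654853627080804))
```

View pics/crop.png

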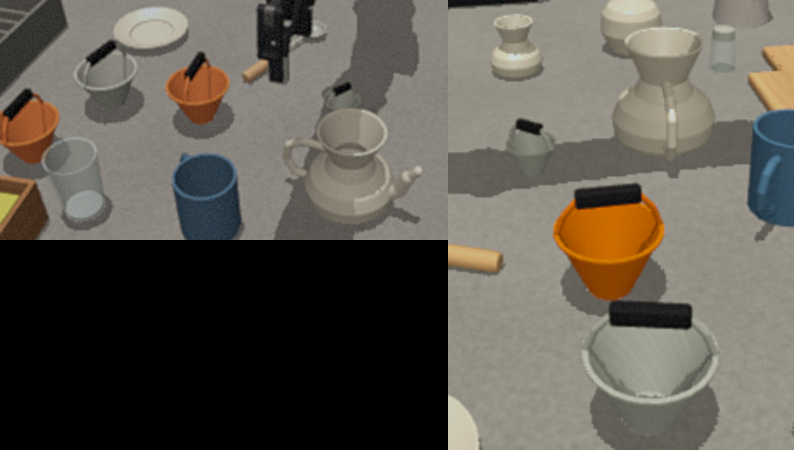

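Confirmed: the grey steel cone, with its bar at scene (203,203) and side (337,342), stands at about (0.549, -0.339), bar height 0.096 m and yaw -0.23. The large pot is the one with the spout. Next I'll get a fair pot position and check the wrist view.

Run:
```python
from h import *
s=load('scene0');d=load('side0')
print('rim',tri(s,(359,252),d,(344,187)))
for n,p,q in(('or1',(263,212),(312,273)),('or2',(151,236),(469,358))): print(n,tri(s,p,d,q))
w=load('wrist0');print('pot in wrist',proj(w,tri(s,(359,252),d,(344,187))[0]))
```

```text
rim (array([0.64036766, 0.06232928, 0.11694369]), np.float64(6.104774641157559e-05))
or1 (array([ 0.54196154, -0.18767657,  0.09444533]), np.float64(0.0019485420399619714))
or2 (array([ 0.68929282, -0.38900745,  0.09472086]), np.float64(0.0021690688254767236))
pot in wrist [266.68273482 150.31421327]
```

View pics/wrist0.png

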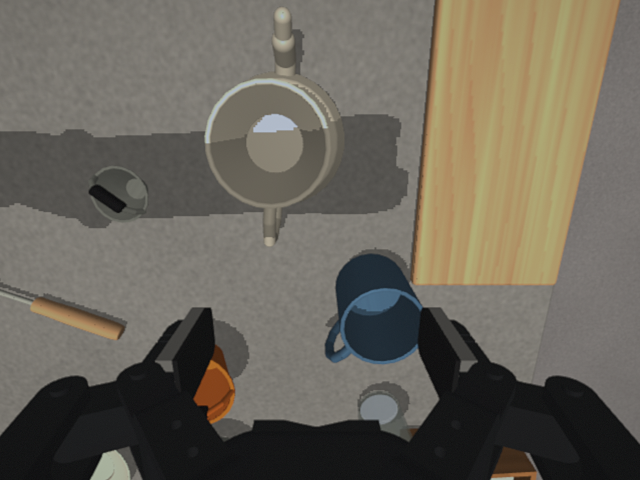

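The wrist view shows the pot's rim as a circle with extremes at columns 205–332 and rows 78–208. The spout is at the top (283,12) and the handle at the bottom (269,240). The strainer is at (120,194) and an orange cone at (213,388).

Run:
```python
from h import *
s=load('scene0');d=load('side0');w=load('wrist0')
P=[onz(w,*p,.118) for p in((205,140),(332,143),(270,78),(268,208))];print(np.round(P,4),(P[0]+P[1])/2,(P[2]+P[3])/2)
print(tri(w,(268.5,143),s,(359,252)),tri(w,(268.5,143),d,(344,187)))
print(onz(w,274,143,.078))
```

```text
[[0.5983 0.0693 0.118 ]
 [0.6859 0.0673 0.118 ]
 [0.6447 0.1084 0.118 ]
 [0.6397 0.0214 0.118 ]] [0.64206834 0.06830507 0.118     ] [0.64219093 0.0649232  0.118     ]
(array([0.64256618, 0.06512384, 0.11935442]), np.float64(0.00456296048776623)) (array([0.64150498, 0.06717517, 0.11480878]), np.float64(0.0001248350436224531))
[0.64115881 0.06545701 0.078     ]
```

jog_arm([
  [-0.012, -0.034, 0, 0, 0, 0.134, 1],
  [-0.012, -0.034, 0, 0, 0, 0.134, 1],
  [-0.013, -0.034, 0, 0, 0, 0.134, 1],
  [-0.013, -0.034, 0, 0, 0, 0.134, 1],
  [-0.013, -0.034, 0, 0, 0, 0.134, 1],
  [-0.013, -0.034, 0, 0, 0, 0.134, 1],
  [-0.012, -0.034, 0, 0, 0, 0.134, 1],
  [-0.012, -0.034, 0, 0, 0, 0.134, 1],
  [-0.013, -0.034, 0, 0, 0, 0.135, 1],
  [-0.013, -0.033, 0, 0, 0, 0.135, 1],
], newtons=40)

```text
t: 1.15
eef_pos: [0.5481, -0.3404, 0.253]
tool_rot: [-0.0, 0.111, 0.994, 0.0]
contact_force: [0.5, 0.4, -0.6]
gripper_width: 1.0
grasp_force: 0.0
```

Run:
```python
from h import *
w=snap('wrist','wrist1')
for p in((.549,-.339,.0955),(.5746,-.345,.0955),(.5218,-.3327,.0955)): print(proj(w,p))
```

```text
[318.32500053 228.19493224]
[318.06844177 258.48762694]
[318.52106731 194.09984525]
```

View pics/wrist1.png

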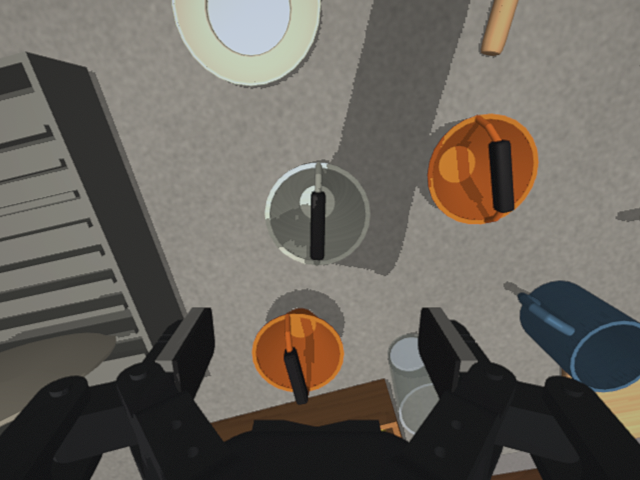

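The bar shows at (318,227), where predicted, so the position holds. Descending and gripping now.

jog_arm([
  [0.001, 0.001, -0.03, 0, 0, 0, 1],
  [0, 0, -0.04, 0, 0, 0, 1],
  [0, 0, -0.04, 0, 0, 0, 1],
  [0, 0, -0.03, 0, 0, 0, 1],
  [0, 0, -0.014, 0, 0, 0, 1],
  [0, 0, 0, 0, 0, 0, 0],
  [0, 0, 0, 0, 0, 0, 0],
  [0, 0, 0, 0, 0, 0, 0],
  [0, 0, 0, 0, 0, 0, 0],
  [0, 0, 0, 0, 0, 0, 0],
], newtons=40)

```text
t: 2.2
eef_pos: [0.5506, -0.3384, 0.1005]
tool_rot: [0.001, 0.114, 0.993, -0.0]
contact_force: [-0.1, 0.3, 1.0]
gripper_width: 0.146
grasp_force: 0.4
```

jog_arm([
  [0, 0, 0, 0, 0, 0, 0],
  [0, 0, 0, 0, 0, 0, 0],
  [0, 0, 0, 0, 0, 0, 0],
  [0, 0, 0, 0, 0, 0, 0],
], newtons=50)

```text
t: 2.6
eef_pos: [0.5506, -0.3389, 0.1005]
tool_rot: [0.001, 0.114, 0.993, -0.001]
contact_force: [-0.0, -1.5, 6.3]
gripper_width: 0.131
grasp_force: 49.8
```

jog_arm([
  [0, 0, 0.02, 0, 0, 0, 0],
  [0, 0, 0.03, 0, 0, 0, 0],
  [0, 0, 0.04, 0, 0, 0, 0],
  [0, 0, 0.04, 0, 0, 0, 0],
  [0, 0, 0.03, 0, 0, 0, 0],
  [0, 0, 0, 0, 0, 0, 0],
  [0, 0, 0, 0, 0, 0, 0],
])

```text
t: 3.3
eef_pos: [0.5497, -0.3377, 0.259]
tool_rot: [-0.0, 0.114, 0.993, 0.0]
contact_force: [-0.5, 0.7, -2.7]
gripper_width: 0.129
grasp_force: 49.0
```

Run:
```python
from h import *
d=snap('side','side1');o=bot.get_obs();print(o['eef_pos'],o['contact_force'],o['grasp_force'],o['gripper_width'])
p=o['eef_pos']-[0,0,.003];print('expected bar',proj(d,p),'foot',proj(d,p-[0,0,.095]))
```

```text
[ 0.54909383 -0.33744106  0.25772612] [ 0.7509142  -0.52428873 -3.28348199] 49.016073346138 0.1292488531698041
expected bar [338.93541968 220.05313489] foot [338.06154949 297.22727587]
```

View pics/side1.png

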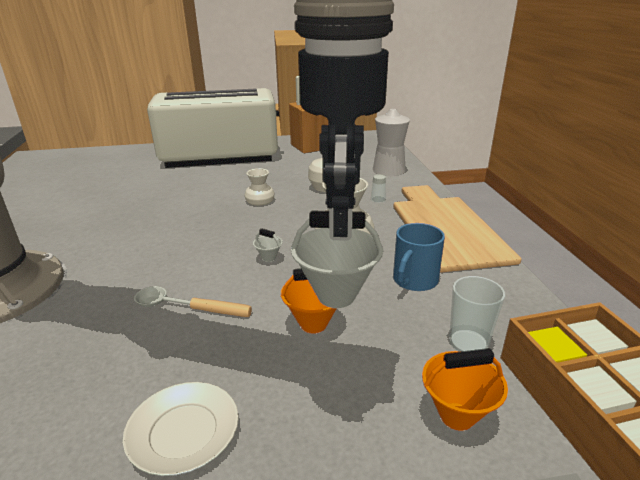

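The cone hangs upright in the grip, bar at (337,219) and foot at (338,297). Raising it and carrying it to above the pot.

jog_arm([
  [0, 0, 0.02, 0, 0, 0, 0],
  [0.005, 0.02, 0.02, 0, 0, 0, 0],
  [0.01, 0.04, 0, 0, 0, 0, 0],
  [0.01, 0.045, 0, 0, 0, 0, 0],
  [0.01, 0.045, 0, 0, 0, 0, 0],
  [0.01, 0.045, 0, 0, 0, 0, 0],
  [0.01, 0.045, 0, 0, 0, 0, 0],
  [0.01, 0.045, 0, 0, 0, 0, 0],
  [0.01, 0.045, 0, 0, 0, 0, 0],
  [0.01, 0.04, 0, 0, 0, 0, 0],
])

```text
t: 4.35
eef_pos: [0.6339, 0.0346, 0.2967]
tool_rot: [-0.002, 0.113, 0.994, -0.0]
contact_force: [0.9, -0.2, -1.5]
gripper_width: 0.131
grasp_force: 49.0
```

jog_arm([
  [0.005, 0.025, 0, 0, 0, 0, 0],
  [0.003, 0.01, 0, 0, 0, 0, 0],
  [0, 0, 0, 0, 0, 0, 0],
  [0, 0, 0, 0, 0, 0, 0],
  [0, 0, 0, 0, 0, 0, 0],
])

```text
t: 4.85
eef_pos: [0.6429, 0.0642, 0.2988]
tool_rot: [-0.0, 0.116, 0.993, -0.001]
contact_force: [0.0, -1.1, -2.0]
gripper_width: 0.127
grasp_force: 49.0
```

Run:
```python
from h import *
o=bot.get_obs();print(o['eef_pos'],R.from_quat(o['tool_rot'][[1,2,3,0]]).as_matrix()[:,2],o['grasp_force'])
s=snap('scene','scene2');d=snap('side','side2');w=snap('wrist','wrist2')
A=s['img'][150:330,260:460,::-1];B=d['img'][60:270,250:440,::-1]
A=cv2.resize(A,(400,360),interpolation=2);B=cv2.resize(B,(398,440),interpolation=2)
o_=np.zeros((440,798,3),np.uint8);o_[:360,:400]=A;o_[:,400:]=B;cv2.imwrite('pics/crop2.png',o_)
p=o['eef_pos']-[0,0,.003]
for c in(s,d): print('foot',proj(c,p-[0,0,.095]),'pot rim',proj(c,[.642,.066,.12]))
```

```text
[0.64288395 0.06417397 0.29879005] [-8.92173340e-04 -1.47808977e-03 -9.99998510e-01] 49.00106906890869
foot [361.27462005 219.69108856] pot rim [360.66503621 251.74822962]
foot [345.85563506 143.60052095] pot rim [344.45649103 184.69299018]
```

View pics/crop2.png

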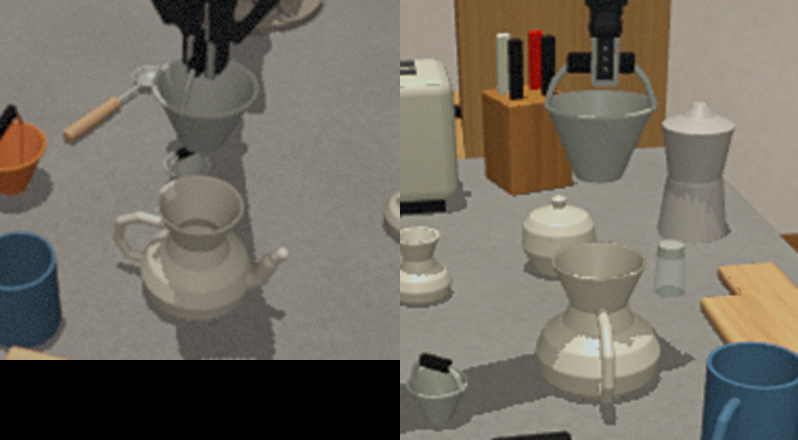

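The cone hangs above the pot and is aligned within about 2 mm: the foot is at crop (598,180) against the rim centre at (598,260) in the side view, and (207,140) against (201,212) in the scene view. Lowering it.

jog_arm([
  [-0.001, 0, -0.02, 0, 0, 0, 0],
  [0, 0, -0.025, 0, 0, 0, 0],
  [0, 0, -0.025, 0, 0, 0, 0],
  [0, 0, -0.02, 0, 0, 0, 0],
  [0, 0, -0.01, 0, 0, 0, 0],
  [0, 0, -0.006, 0, 0, 0, 0],
  [0, 0, -0.004, 0, 0, 0, 0],
  [0, 0, 0, 0, 0, 0, 0],
  [0, 0, 0, 0, 0, 0, 0],
])

```text
t: 5.9
eef_pos: [0.6425, 0.0671, 0.1902]
tool_rot: [0.001, 0.114, 0.993, 0.0]
contact_force: [-0.3, 0.1, -2.4]
gripper_width: 0.13
grasp_force: 48.9
```

jog_arm([
  [0, 0, -0.004, 0, 0, 0, 0],
  [0, 0, -0.004, 0, 0, 0, 0],
  [0, 0, -0.003, 0, 0, 0, 0],
  [0, 0, 0, 0, 0, 0, 0],
  [0, 0, 0, 0, 0, 0, 0],
])

```text
t: 6.4
eef_pos: [0.6424, 0.0666, 0.1783]
tool_rot: [0.0, 0.114, 0.993, -0.0]
contact_force: [2.5, -0.8, -2.0]
gripper_width: 0.127
grasp_force: 49.0
```

jog_arm([
  [0.001, 0, -0.002, 0, 0, 0, 0],
  [0, 0, -0.002, 0, 0, 0, 0],
  [0, 0, 0, 0, 0, 0, 0],
  [0, 0, 0, 0, 0, 0, 0],
])

```text
t: 6.8
eef_pos: [0.6434, 0.0667, 0.1745]
tool_rot: [0.0, 0.114, 0.993, -0.0]
contact_force: [2.2, -2.6, 1.5]
gripper_width: 0.13
grasp_force: 49.5
```

jog_arm([
  [0.001, -0.001, -0.001, 0, 0, 0, 0],
  [0, 0, -0.001, 0, 0, 0, 0],
  [0, 0, 0, 0, 0, 0, 0],
  [0, 0, 0, 0, 0, 0, 0],
])

```text
t: 7.2
eef_pos: [0.6446, 0.0657, 0.1734]
tool_rot: [0.001, 0.114, 0.993, -0.0]
contact_force: [1.4, -3.8, 8.1]
gripper_width: 0.13
grasp_force: 50.4
```

The upward force has risen at the expected home height, so the cone is seated. Releasing it and backing off straight up.

jog_arm([
  [0, 0, 0, 0, 0, 0, 0.2],
  [0, 0, 0, 0, 0, 0, 0.4],
  [0, 0, 0, 0, 0, 0, 0.6],
  [0, 0, 0, 0, 0, 0, 0.7],
  [0, 0, 0, 0, 0, 0, 0.7],
  [0, 0, 0.02, 0, 0, 0, 0.7],
  [0, 0, 0.04, 0, 0, 0, 0.7],
  [0, 0, 0.04, 0, 0, 0, 0.7],
  [0, 0, 0.03, 0, 0, 0, 0.7],
  [0, 0, 0, 0, 0, 0, 0.7],
])

```text
t: 8.2
eef_pos: [0.6463, 0.0667, 0.3078]
tool_rot: [0.004, 0.114, 0.993, 0.001]
contact_force: [0.1, 0.1, -0.2]
gripper_width: 0.699
grasp_force: 0.0
```

Run:
```python
from h import *
o=bot.get_obs();print(o['eef_pos'],o['contact_force'],o['grasp_force'])
s=snap('scene','scene3');d=snap('side','side3')
A=s['img'][150:330,260:460,::-1];B=d['img'][60:270,250:440,::-1]
A=cv2.resize(A,(400,360),interpolation=2);B=cv2.resize(B,(398,440),interpolation=2)
o_=np.zeros((440,798,3),np.uint8);o_[:360,:400]=A;o_[:,400:]=B;cv2.imwrite('pics/crop3.png',o_)
for c in(s,d): print('exp bar',proj(c,[.643,.066,.168]),'cone rim',proj(c,[.643,.066,.135]),'pot rim',proj(c,[.643,.066,.12]))
import sys; sys.path.insert(0,'.')
def bar(c,x,y):
    m=(c['img'][y-14:y+14,x-22:x+22].max(2)<45).astype(np.uint8);n,l,st,ce=cv2.connectedComponentsWithStats(m);i=1+np.argmax(st[1:,4]);return ce[i]+[x-22,y-14],st[i,4]
P=[proj(c,[.643,.066,.168]).round().astype(int) for c in(s,d)]
a=bar(s,*P[0]);b=bar(d,*P[1]);print(a,b,tri(s,a[0],d,b[0]))
```

```text
[0.64625207 0.0667297  0.30779977] [ 0.12448445  0.14673511 -0.20924982] 0.0
exp bar [361.51683751 233.44244038] cone rim [360.84347887 246.39861124] pot rim [360.54841165 252.07603356]
exp bar [345.40051177 160.54492112] cone rim [345.10255328 177.26196239] pot rim [344.97078275 184.65498381]
(array([360.91608392, 232.31468531]), np.int32(143)) (array([345.40358744, 159.35874439]), np.int32(223)) (array([0.64283485, 0.06478964, 0.17058946]), np.float64(0.0003703628296429138))
```

View pics/crop3.png

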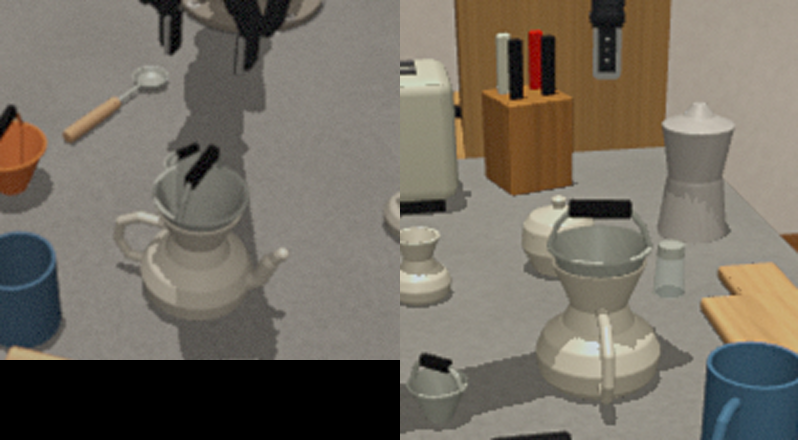

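The cone sits upright in the pot's mouth, bar at crop (202,165) and (600,209). The bar's measured height is 0.170 m against 0.168 for home, which is within the measuring error, and the robot is clear.

```bash
python3 -c "
from station import bot
print(bot.hand_in())"
```

```text
the job is handed in; nothing more can be done
None
```

The job is handed in: the filter cone was lowered into the coffee pot's mouth in the grip, sits upright at home height (bar at 0.170 m against 0.168), and was let go, with the pot standing and the strainer and jug untouched; no verdict was returned.

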